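Lock the battery hatch of the passed score counter

ROBOT

A 6-joint arm with a two-finger parallel gripper is mounted at the origin on the work surface. World frame = base frame: x ahead of the robot, y to its left, z up, the work surface at z = 0. Lengths are in mm, angles in rad, forces in N, time in s.
With the tool pointing down it reaches from about 325 to 900 mm from the base axis. Payload 3.5 kg.
Tool frame: the origin (TCP) lies at the very end of the fingers, on their centre line; the grasp point (between the pads) lies 19 mm behind it; z points along the fingers, y is the line along which they close (so a half turn about z gives the same grasp; the last joint's range is limited). The gripper opens to 85 mm and grips with 20 to 120 N. Pads are 22 mm wide; open, the fingers measure 114 mm over their backs; the gripper's body (76 mm by 85 mm) begins 54 mm behind the grasp point. The pads swing forward as they close: fully open they stand 13 mm farther back than shut.
Start: joints at [1.199, 0.276, -0.026, 1.268, 0, 1.467], TCP at [165.991, 602.552, 231.313] pointing down, gripper open.
Joint ranges: [-3.12, 3.12], [-0.85, 1.88], [-1.08, 1.24], [-1.95, 2.15], [-1.57, 1.53], [-3.14, 3.14]. Speed limits (rad/s): [2.57, 2.57, 3.14, 3.14, 3.14, 3.14].

INTERFACE

Orientations are given as a rotation vector (axis times angle).
In Python, from cell import goto, servo_line, move_j, set_gripper, sleep, solve_ik, sense, grab_frame, PlanningError, hand_in, masks_of, mark_of gives the robot as it stands. The module is installed in compiled form; this text tells all that it offers. Calls block until the motion is done:
- goto(position, orientation): joint-space move of the TCP to a pose.
- servo_line(position, rotation=None, speed=150): straight line of the TCP; rotation=None keeps the orientation; speed is the mean speed in mm/s.
- move_j(angles): joint-space move.
- set_gripper(opening): opening from 0.0 (shut) to 1.0 (fully open); the grip force is fixed at half the most; returns when the fingers have stopped.
- sleep(seconds).
- solve_ik(position, orientation): joint angles nearest the present ones, or None.
- sense(): the state.
- grab_frame(name): name is "side" or "top"; returns a dict with "image" (480x640x3 uint8, red, green, blue), "vfov" (degrees; the focal length in pixels is half the picture's height over the tangent of half this angle, whatever the lens; pixels are square), "cx", "cy" (the principal point, pixels), "T" (4x4, takes a point from camera to world coordinates). Camera axes: x right, y down, z forward; pixel columns grow to the right and rows downward; lengths in mm; the calibration is good to about 2 mm. A picture is of the moment at which its call begins. There is no depth.
A pose or a line that the arm cannot do raises PlanningError and nothing moves.
- hand_in(): hands the job in; it is judged then, once.
Trained networks look in a picture, given as the dict that the camera call returned (one of the last four; its "shot" number tells which), for a name from the list of things; names that differ only in an ending like _2 or _b are one class to them, and where a whole thing is asked for, a point or a joint stands for the part that bears it (a point fixed in the world has none). Each returns a list of dicts, best first, with "confidence" (0 to 1); they miss things now and then, are a little off and sometimes report something else, mostly with a low value. They report only what shows in the picture. A call takes as long as a camera call. They do not tell look-alikes from the thing itself.
- masks_of(label, picture): "pixels" (480x640 bool, what is visible of it) and "rect" ([left, top, width, height] in pixels, round what is visible of it).
- mark_of(label, picture): "location" ([row, column] in pixels: a listed point, or the origin of a listed thing).
The state is a dict: "clock": time; "q": joint angles; "joint_velocities": joint speeds; "joint_torque": joint torques, N m; "ee_pos": TCP position; "orientation": TCP orientation; "force": force on the tool from outside, world axes, zero at the start; "ft_torque": the same for the moment, N m; "opening": opening from 0.0 (shut) to 1.0 (fully open); "gripper_force": force on a finger pad.
Only numpy, scipy, OpenCV 4.12 (cv2) and the standard library are available. Lean on these libraries where they do the work, as an engineer would, in place of code of your own. Each camera call takes 0.05 s, during which the arm holds its last target. There are 200 camera calls.

TASK

Two pool-table score counters lie face down with their battery-hatch screws loose; the green tag means passed, the red tag means rejected. Take the orange key from its wooden stand and with it turn the green-tagged counter's screw clockwise until it is fully home, then put the key back upright in its stand and let go. Leave the red-tagged counter's screw as it is, keep your fingers off the green-tagged counter, and do not disturb the mug, the chalk or the tin.

Things in the scene. Friction and masses are not known exactly. Their poses are not given: they have to be found in the camera images.
- key: loose key, 0.1 to 0.17 kg, upright in the stand: steel blade 26 mm wide, 4 mm thick, 36 mm long below a round collar (46 mm across, 6 mm thick); above it a square flat-sided orange handle 24 x 24 mm, 42 to 102 mm above the tip; black stripe on its top along the blade's width. Origin: centre of the blade's lower edge (tip); x along the blade's width, z up the handle
- stand: the key's stand, fixed to the bench: wooden block 80 x 80 mm, 45 mm high, with a slot through its top, 36 mm along x and 16 mm along y, that takes the blade loosely. Origin: centre of its underside on the bench, z up. Key home: collar resting on the block, tip 9 mm above this origin, blade along x, either way round
- pass_unit: green-tagged score counter, face down, fixed to the bench: grey case 150 x 110 mm, 50 mm high to its black hatch, green tag 26 x 60 mm flat on top. White marks on the hatch, along x either side of the screw, show the slot's line when home. Origin: centre of the underside, on the bench; x along the 150 mm side (tag at x = +48 mm, screw at x = -22 mm), z up
- reject_unit: red-tagged score counter, face down, fixed to the bench: grey case 150 x 110 mm, 50 mm high to its black hatch, red tag 26 x 60 mm flat on top. Leave its screw alone. Origin: centre of the underside, on the bench; x along the 150 mm side (tag at x = +48 mm, screw at x = -22 mm), z up
- pass_slot (a point): slotted screw of the green-tagged counter: dark head 48 mm across with two brass bars 32 mm long, 10 wide, 10 high on top; between them the open-ended slot, 11 mm wide, bevelled at 45 deg in its upper 4 mm to 19 mm at the mouth. Point: on the screw's axis on the slot's floor, 54 mm above the bench; x along the slot, z up; turns with the screw. Blade play: 0.3 rad
- reject_slot (a point): slotted screw of the red-tagged counter: dark head 48 mm across with two brass bars 32 mm long, 10 wide, 10 high on top; between them the open-ended slot, 11 mm wide, bevelled at 45 deg in its upper 4 mm to 19 mm at the mouth. Point: on the screw's axis on the slot's floor, 54 mm above the bench; x along the slot, z up; turns with the screw
- reject_mark (a point): a point on the floor of the red-tagged counter's screw slot, 18 mm from the screw's axis; it moves only if that screw is turned
- pass_screw (a joint): turn of the green-tagged counter's screw, rad, growing clockwise seen from above, 0 (loose) to 1.2 (home: firm stop, slot along the counter's x). Starts between 0 and 0.25. Stiff (about 0.08 N m), stays where it is left, does not rise or sink; the slot's heading is the counter's yaw + 1.2 - this value
- reject_screw (a joint): the same for the red-tagged counter's screw
- mug: blue mug, loose, 80 mm across, 85 mm high; origin: centre of the underside
- chalk: blue cube of cue chalk, loose, 24 mm; origin: centre of the underside
- tin: red tin, loose, 60 mm across, 50 mm high; origin: centre of the underside
Mind the look-alikes: they are no part of the job. There is more than one size of the stand; the job needs the larger. There is more than one size of the key; the one meant has the size given above.

How it is judged (in metres and radians):
On the way, in this order (a step that is already met when the one before it is completed fails the run):
1. the key's blade is in the slot of the green-tagged counter's still loose screw (z of key in the frame of pass_slot below 0.005 m and horizontal distance between key and pass_slot below 0.012 m and value of joint pass_screw below 0.7 rad), for 0.1 s.
2. the key, in the slot, has turned that screw home (z of key in the frame of pass_slot below 0.005 m and horizontal distance between key and pass_slot below 0.012 m and value of joint pass_screw above 1.08 rad), for 0.1 s.
At the end, for the whole second after the job is handed in: The green-tagged counter's screw is home (over 1.06 of 1.2 rad), the red-tagged one's is as it was (mark within 5 mm), and the key is at rest upright (within 0.12 rad) in the stand (tip within 12 mm of its centre, 5 to 13 mm above its underside) (value of joint pass_screw above 1.06 rad and distance of reject_mark from where it was at the start of the episode below 0.005 m and horizontal distance between key and stand below 0.012 m and z of key in the frame of stand between 0.005 and 0.013 m and angle between key's own z axis and vertical below 0.12 rad and linear speed of key below 0.02 m/s); the robot touches nothing.
It fails at once if the red-tagged counter's screw was turned (its mark moved more than 5 mm) (distance of reject_mark from where it was at the start of the episode above 0.005 m).
It fails at once if the fingers pressed on the green-tagged counter (over 2 N) (contact force between the fingers and pass_unit above 2 N).
It fails at once if the mug, the chalk or the tin was moved more than 20 mm (distance of any of mug, chalk, tin from where it was at the start of the episode above 0.02 m).
It also fails if it takes over 51 s, if anything falls off the work surface, if the arm or the gripper's body presses on something with over 40 N, if the wrist force passes 120 N, or if a joint passes its speed limit or range.

## Working session

There is one attempt and no reset: what is moved stays moved. The work goes in short steps, each a Python script; the robot and the scene stay as the last script left them, time stands still between calls to the robot, and variables do not carry over. Pictures are saved under pics/ and viewed, at most 10 in all, crops included, and the job is handed in when it is done.

```bash
mkdir -p pics; ls
python3 - <<'E'
from cell import *
import cv2,numpy as np
s=sense();print(s['clock'],s['ee_pos'],s['orientation'],s['opening'])
for n in("top","side"):
    f=grab_frame(n);print(n,f['vfov'],f['cx'],f['cy'],f['T'].tolist() if hasattr(f['T'],'tolist') else f['T'])
    cv2.imwrite(f'pics/{n}0.png',f['image'][:,:,::-1])
    np.savez(f'{n}0.npz',img=f['image'],T=f['T'],k=[f['vfov'],f['cx'],f['cy']])
    for l in("key","stand","pass_unit","reject_unit","pass_slot","reject_slot","mug","chalk","tin"):
        print(l,[(np.round(d['location'],1).tolist(),round(d['confidence'],2)) for d in mark_of(l,f)],[(d['rect'],round(d['confidence'],2)) for d in masks_of(l,f)])
print(sense()['clock'])
E
```

```text
pics
0.0 [165.74556634 601.82629778 230.15942545] [-0.42093507 -3.11274833  0.00336957] 0.9985425549294747
top 49.41633650989192 320.4720779913286 244.76341948965432 [[0.024950884373090766, -0.9841022724398852, 0.17584132263963018, 393.4474415125781], [-0.9996813044540146, -0.02523727679366004, 0.0006077706476115869, 18.711693495281743], [0.0038396476557827973, -0.1758004472084587, -0.9844183358040348, 1162.5005363463786], [0.0, 0.0, 0.0, 1.0]]
key [([264.2, 344.4], 0.81), ([320.1, 354.2], 0.74)] [([338.7, 303.2, 29.6, 30.4], 0.94), ([334.4, 250.2, 18.3, 23.3], 0.65)]
stand [([265.6, 343.8], 0.9), ([294.6, 291.1], 0.67)] [([274.8, 276.5, 29.3, 29.9], 0.93), ([325.8, 245.3, 34.6, 39.1], 0.65)]
pass_unit [([268.7, 442.2], 0.6)] [([415.6, 232.6, 58.9, 71.8], 0.55)]
reject_unit [([259.5, 214.5], 0.76)] [([182.5, 219.9, 62.2, 81.1], 0.72), ([438.0, 266.3, 21.2, 24.2], 0.24)]
pass_slot [([279.4, 446.7], 0.94)] [([438.9, 268.7, 22.6, 17.1], 0.57)]
reject_slot [([268.0, 215.6], 0.76)] [([182.5, 219.2, 60.5, 81.7], 0.66), ([205.8, 255.4, 19.4, 25.7], 0.62)]
mug [([284.0, 129.4], 0.72)] [([90.
[... 851 characters left out ...]
.2, 27.3, 28.8], 0.7), ([244.6, 159.8, 69.2, 56.9], 0.49)]
pass_unit [([373.5, 322.0], 0.58)] [([275.8, 332.9, 91.4, 75.8], 0.78), ([292.2, 354.1, 29.2, 24.0], 0.62)]
reject_unit [([190.2, 279.4], 0.85), ([277.8, 297.7], 0.48)] [([244.8, 159.0, 70.5, 54.6], 0.84)]
pass_slot [([363.6, 308.1], 0.83)] [([294.1, 346.1, 28.3, 33.0], 0.65), ([277.3, 246.4, 43.9, 49.9], 0.41), ([232.1, 113.8, 30.8, 42.4], 0.15)]
reject_slot [([180.6, 272.2], 0.79)] [([262.6, 174.0, 16.5, 13.7], 0.55)]
mug [([145.9, 250.3], 0.56)] [([233.1, 114.8, 31.3, 41.9], 0.88)]
chalk [([278.3, 379.5], 0.73)] [([375.8, 268.2, 16.7, 11.4], 0.72)]
tin [] [([320.3, 447.1, 38.6, 32.1], 0.86), ([264.6, 169.5, 14.4, 18.7], 0.67)]
1.9
```

View pics/top0.png

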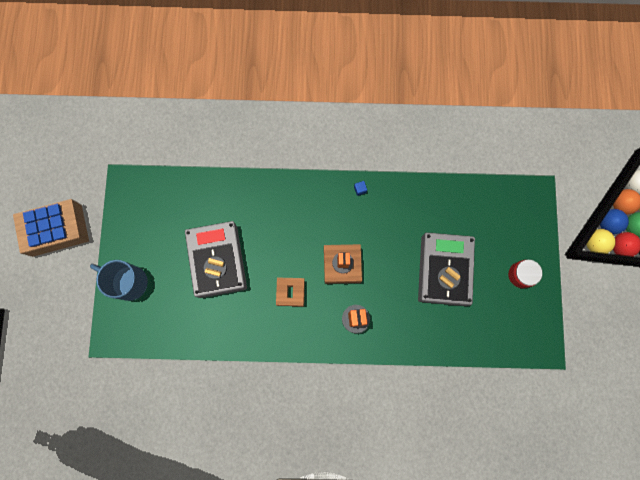

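View pics/side0.png

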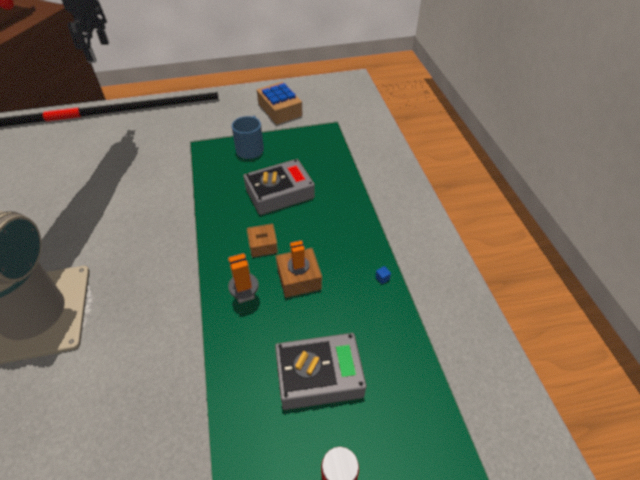

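Top view: red counter (215,262), the small empty stand (290,292), the large stand with the wanted key (343,264), a bigger decoy key on the felt (357,319), and the green counter (448,270). The slot is turned against the marks. Next I'll rectify the key and counter regions to metric scale.

```bash
cat > h.py <<'E'
import numpy as np,cv2
class Cam:
    def __init__(s,T,k): s.T=np.array(T);s.f=240/np.tan(np.radians(k[0]/2));s.c=np.array(k[1:])
    def plane(s,px,z):  # px (col,row)
        d=s.T[:3,:3]@np.array([*((np.array(px)-s.c)/s.f),1]);o=s.T[:3,3]
        return (o+d*(z-o[2])/d[2])[:2]
    def ray(s,px):
        d=s.T[:3,:3]@np.array([*((np.array(px)-s.c)/s.f),1]);return s.T[:3,3],d/np.linalg.norm(d)
    def proj(s,P):
        p=(np.atleast_2d(P)-s.T[:3,3])@s.T[:3,:3];return p[:,:2]/p[:,2:]*s.f+s.c
    def rect(s,img,cen,z,half,sc):
        # out: right = -y, up = +x, centred on cen
        g=np.arange(-half,half,1/sc);Y,X=np.meshgrid(cen[1]-g,cen[0]-g)
        p=s.proj(np.c_[X.ravel(),Y.ravel(),np.full(X.size,z)]).reshape(*X.shape,2).astype(np.float32)
        return cv2.remap(img,p[...,0],p[...,1],cv2.INTER_CUBIC)
def load(n):
    d=np.load(n);return Cam(d['T'],d['k']),d['img']
E
python3 - <<'E'
from h import *
C,I=load('top0.npz');S,J=load('side0.npz')
k=C.plane((343.5,262),100);u=C.plane((449,277.5),64);print(k,u)
print('stand',C.plane((343,263),45),'side key',S.plane((297,244),111),'side screw',S.plane((308,364),64))
def tile(cam,img,cen,z,half):
    t=cv2.resize(cam.rect(img,np.round(cen),z,half,2),(400,300*400//300)) 
    t=cv2.resize(t,(300,300))
    for i in range(0,300,50): t[:4,i]=255;t[i,:4]=255
    return t
st=C.plane((343,263),45)
o=np.vstack([np.hstack([tile(C,I,k,111,50),tile(C,I,u,64,50)]),np.hstack([tile(S,J,S.plane((297,244),111),111,50),tile(S,J,u,64,50)])])
cv2.imwrite('pics/t1.png',o[:,:,::-1])
E
```

```text
[548.437535   -28.89479347] [ 526.24492761 -254.45691866]
stand [554.24866025 -30.31523567] side key [555.82229648 -24.91642385] side screw [ 528.53653908 -261.92940384]
```

View pics/t1.png

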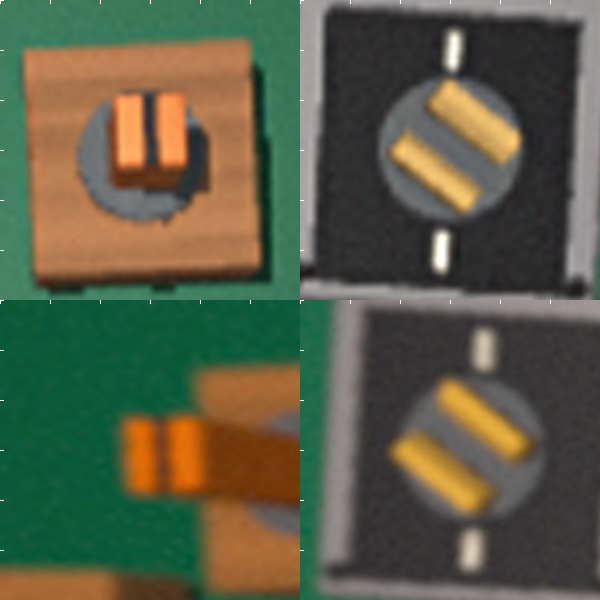

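Key top is at about (554.3,-29.2), yaw ≈0.04; the stand is at (554.2,-29.5), yaw ≈0.05. The screw is at about (527,-257), with slot heading ≈0.89 and home heading ≈-0.055. I'll approach and grasp the key along y.

```bash
cat >> h.py <<'E'
from scipy.spatial.transform import Rotation as R
def ori(yaw,flip): return R.from_matrix(R.from_euler('z',yaw+flip*np.pi).as_matrix()@np.diag([1,-1,-1])).as_rotvec()
KEY=np.array([554.3,-29.2]);STAND=np.array([554.2,-29.4]);SCREW=np.array([527.1,-257.]);KY=.04;SY=.05
E
python3 - <<'E'
from h import *;from cell import *
for fl in(0,1,-1):
    print(fl,[None if (q:=solve_ik([*p,z],ori(y,fl))) is None else np.round(q,2).tolist() for p,z,y in((KEY,200,KY),(KEY,70,KY),(SCREW,180,.89),(SCREW,115,.89),(SCREW,115,-.5))])
fl=min((0,1),key=lambda f:max(abs(solve_ik([*p,115],ori(y,f))[5]) for p,y in((KEY,KY),(SCREW,.89),(SCREW,-.5))))
print('flip',fl)
goto([*KEY,200],ori(KY,fl));print(sense()['clock'])
servo_line([*KEY,70],speed=120);s=sense();print(s['clock'],s['ee_pos'],s['force'])
set_gripper(0);s=sense();print(s['clock'],s['opening'],s['gripper_force'],s['force'],s['ft_torque'],s['ee_pos'])
servo_line([*KEY,76],speed=30);s=sense();print(s['clock'],s['force'],s['ft_torque'],s['ee_pos'])
servo_line([*KEY,190],speed=100);s=sense();print(s['clock'],s['opening'],s['force'],s['ft_torque'],s['ee_pos'])
for n in("top","side"):
    f=grab_frame(n);np.savez(f'{n}1.npz',img=f['image'],T=f['T'],k=[f['vfov'],f['cx'],f['cy']])
C,I=load('top1.npz');S,J=load('side1.npz')
o=[]
for c,im in((C,I),(S,J)):
    a,b=c.proj([*KEY,160])[0].astype(int);o.append(cv2.resize(im[b-50:b+50,a-50:a+50],(400,400),interpolation=2))
cv2.imwrite('pics/g.png',np.hstack(o)[:,:,::-1])
E
```

```text
0 [[-0.17, 0.17, -0.23, 1.17, 0.0, 2.93], [-0.17, 0.29, -0.38, 0.9, 0.0, 2.93], [-0.56, 0.24, -0.18, 1.15, 0.0, 1.69], [-0.56, 0.29, -0.26, 1.02, 0.0, 1.69], [-0.56, 0.29, -0.26, 1.02, -0.0, 3.08]]
1 [[-0.17, 0.17, -0.23, 1.17, 0.0, -0.21], [-0.17, 0.29, -0.38, 0.9, 0.0, -0.21], [-0.56, 0.24, -0.18, 1.15, 0.0, -1.45], [-0.56, 0.29, -0.26, 1.02, 0.0, -1.45], [-0.56, 0.29, -0.26, 1.02, 0.0, -0.06]]
-1 [[-0.17, 0.17, -0.23, 1.17, 0.0, -0.21], [-0.17, 0.29, -0.38, 0.9, 0.0, -0.21], [-0.56, 0.24, -0.18, 1.15, 0.0, -1.45], [-0.56, 0.29, -0.26, 1.02, 0.0, -1.45], [-0.56, 0.29, -0.26, 1.02, 0.0, -0.06]]
flip 1
4.525
5.7583 [555.16427918 -29.33255696  70.85859431] [ 0.82938919 -0.40104115  0.28493857]
6.3417 0.2737226302105685 58.969096541404724 [-0.53579498  0.31030581  2.11230445] [ 0.02086701  0.08894812 -0.04447507] [554.50521078 -29.19709794  70.28795579]
6.6917 [-0.37901152 -0.08404172 -1.22228502] [ 0.03142562 -0.07537247  0.04526536] [554.28644921 -29.20724897  76.02663608]
7.9833 0.2725550730561821 [ 0.31440537  0.11686053 -1.90231519] [-0.01193466  0.02549142 -0.01431704] [553.62523421 -29.07981658 189.07965871]
```

View pics/g.png

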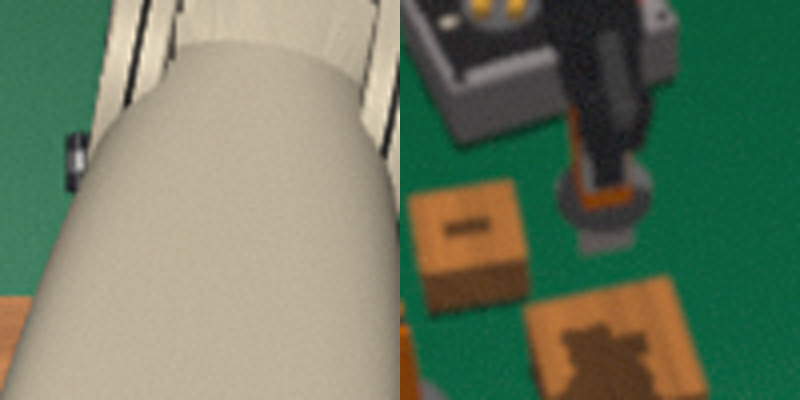

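The side view shows the key held upright, clear of its stand. Next: move above the screw, lower with a force check, and take a picture before inserting.

Run:
```python
from h import *;from cell import *
goto([*SCREW,145],ori(.89,1));s=sense();print(s['clock'],s['ee_pos'],s['force'],s['ft_torque'])
f=grab_frame("side");np.savez('side2.npz',img=f['image'],T=f['T'],k=[f['vfov'],f['cx'],f['cy']])
S,J=load('side2.npz');a,b=S.proj([*SCREW,75])[0].astype(int)
cv2.imwrite('pics/i.png',cv2.resize(J[b-40:b+40,a-40:a+40],(560,560),interpolation=2)[:,:,::-1])
F0=s['force'][2]
for z in(128,124,121,119,117,116,115,114,113):
    servo_line([*SCREW,z],speed=40);s=sense();print(z,np.round(s['ee_pos'],1),np.round(s['force'],1),np.round(s['ft_torque'],2))
    if s['force'][2]-F0>6: break
print(s['clock'])
```

```text
9.225 [ 527.15853874 -256.52666355  144.91490741] [-0.3538775  -0.08370626 -1.73390099] [ 0.0148539  -0.0383792  -0.00943374]
128 [ 526.9 -256.8  127.6] [ 0.2  0.8 -1.4] [-0.01 -0.03 -0.06]
124 [ 526.9 -257.   123.8] [-0.  -0.5 -1.2] [-0.02 -0.07  0.03]
121 [ 526.9 -256.9  120.8] [-0.1  0.2 -1.6] [ 0.02 -0.03 -0.01]
119 [ 527.  -256.9  118.8] [-0.9  1.  -1.1] [0.   0.01 0.02]
117 [ 527.  -256.9  116.8] [ 0.1 -0.7 -0.8] [ 0.04  0.03 -0.02]
116 [ 527.1 -256.9  115.9] [ 0.5  0.7 -1.6] [-0.01 -0.03 -0.01]
115 [ 527.3 -257.1  115.3] [-0.2  0.8  0.3] [ 0.01  0.02 -0.01]
114 [ 527.4 -257.1  115.2] [-1.1  0.9  5. ] [ 0.3   0.42 -0.05]
11.6
```

View pics/i.png

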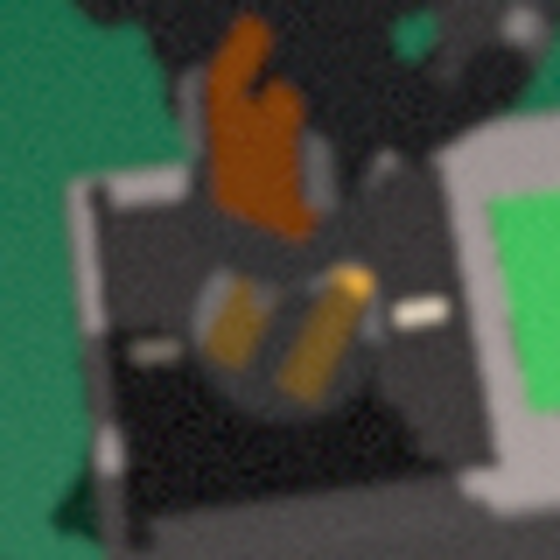

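The blade went into the slot without side force and reached the floor at exactly the expected height (tip 54). Next I'll turn clockwise in steps, watching the torque.

Run:
```python
from h import *;from cell import *
y=.89
while y>-.45:
    y-=.09
    goto([*SCREW,115],ori(y,1));s=sense()
    t=s['ft_torque'][2];print(round(y,2),round(s['clock'],2),np.round(s['ee_pos'],1),np.round(s['force'],1),np.round(s['ft_torque'],2))
    if y<.1 and abs(t)>.5: break
sleep(.2);s=sense();print(s['clock'],s['ft_torque'])
```

```text
0.8 11.85 [ 527.3 -257.1  115.2] [-1.4 -1.2  1.6] [ 0.04  0.05 -0.02]
0.71 12.1 [ 527.4 -257.2  115.3] [-0.1  0.5  1. ] [ 0.03 -0.02 -0.04]
0.62 12.35 [ 527.3 -257.1  115.3] [0.3 2.  1.4] [-0.    0.01 -0.04]
0.53 12.6 [ 527.3 -257.1  115.3] [0.1 0.  1.9] [0.08 0.08 0.  ]
0.44 12.85 [ 527.3 -257.   115.2] [0.  0.7 3.3] [0.19 0.11 0.03]
0.35 13.1 [ 527.2 -257.   115.2] [0.  1.5 4.2] [0.23 0.13 0.06]
0.26 13.35 [ 527.2 -256.9  115.2] [-0.2  1.7  4.6] [0.34 0.13 0.  ]
0.17 13.6 [ 527.2 -256.8  115.2] [-0.1  1.6  5.2] [ 0.38  0.19 -0.03]
0.08 13.85 [ 527.1 -256.7  115.2] [-0.9  2.   6. ] [0.46 0.17 0.01]
-0.01 14.1 [ 527.2 -256.7  115.2] [-0.2  1.5  5.4] [0.46 0.11 0.05]
-0.1 14.35 [ 527.1 -256.6  115.2] [-0.8  2.2  6.2] [0.52 0.14 0.01]
-0.19 14.6 [ 527.1 -256.5  115.2] [-0.1  2.   5.5] [ 0.52  0.17 -0.  ]
-0.28 14.85 [ 527.2 -256.5  115.2] [0.  1.8 4.9] [ 0.57  0.13 -0.03]
-0.37 15.1 [ 527.2 -256.4  115.2] [-0.4  3.3  5.3] [ 0.69  0.16 -0.04]
-0.46 15.35 [ 527.3 -256.2  115.2] [-0.6  3.2  5. ] [0.69 0.12 0.44]
15.55 [0.65067341 0.1118138  0.41762105]
```

The stop torque (0.42 N m) came at about the home heading minus the play. I'll go slightly further, back off to the middle of the play, lift out and check by picture.

Run:
```python
from h import *;from cell import *
goto([*SCREW,115],ori(-.5,1));sleep(.2);s=sense();print(s['clock'],s['ft_torque'])
for y in(-.35,-.2):
    goto([*SCREW,115],ori(y,1));print(y,sense()['ft_torque'])
servo_line([*SCREW,145],speed=60);print(np.round(sense()['force'],1))
goto([*STAND,150],ori(SY,1));s=sense();print(s['clock'],s['ee_pos'],s['force'],s['ft_torque'])
f=grab_frame("top");g=grab_frame("side")
C=Cam(f['T'],[f['vfov'],f['cx'],f['cy']]);S=Cam(g['T'],[g['vfov'],g['cx'],g['cy']])
t=[cv2.resize(C.rect(f['image'],[526,-254],64,50,3),(400,400))]
a,b=S.proj([*STAND,90])[0].astype(int);t.append(cv2.resize(g['image'][b-40:b+40,a-40:a+40],(400,400),interpolation=2))
cv2.imwrite('pics/v.png',np.hstack(t)[:,:,::-1])
```

```text
16.0 [0.62767111 0.08489705 0.76294605]
-0.35 [ 0.62074523 -0.08929192  0.10637524]
-0.2 [ 0.16479171 -0.0240905  -0.00982705]
[ 0.6  0.3 -1.5]
18.1 [554.30203005 -30.1311967  149.84667013] [ 0.43691351 -0.52322455 -1.29897228] [-0.03335244 -0.01838038 -0.03024608]
```

View pics/v.png

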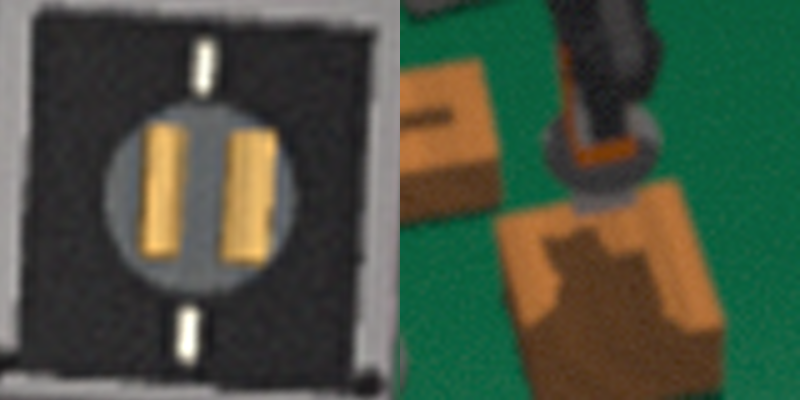

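The screw's bars now line up with the white marks, so it is home. The key is still upright in the grip above its stand. I'll lower it in and release.

Run:
```python
from h import *;from cell import *
servo_line([*STAND,112],speed=80);ok=True
for z in(106,100,90,80,74,72,71,70,69):
    servo_line([*STAND,z],speed=50);s=sense();print(z,np.round(s['ee_pos'],1),np.round(s['force'],1),np.round(s['ft_torque'],2))
    if s['force'][2]>4: ok=z<73;break
print(s['clock'],ok)
if ok:
    set_gripper(1.0);sleep(.2);servo_line([*STAND,200],speed=120)
    goto([*(STAND-[130,0]),230],ori(SY,1))
    print(sense()['clock'],sense()['force'])
    f=grab_frame("top");g=grab_frame("side")
    C=Cam(f['T'],[f['vfov'],f['cx'],f['cy']]);S=Cam(g['T'],[g['vfov'],g['cx'],g['cy']])
    t=[]
    for c,i in((C,f),(S,g)):
        a,b=c.proj([*STAND,70])[0].astype(int);t.append(cv2.resize(i['image'][b-40:b+40,a-40:a+40],(400,400),interpolation=2))
    cv2.imwrite('pics/e.png',np.hstack(t)[:,:,::-1])
```

```text
106 [554.1 -29.3 105.9] [ 0.2 -1.6  0.3] [0.02 0.02 0.01]
100 [553.7 -29.3  99.5] [-1.3 -0.7 -1. ] [-0.02  0.04 -0.04]
90 [553.6 -29.3  89.3] [-0.  -0.4 -1.2] [ 0.    0.   -0.01]
80 [553.6 -29.3  79.4] [-0.7  0.5 -1.1] [-0.01 -0.02 -0.03]
74 [553.8 -29.3  73.5] [ 0.6 -0.  -1.6] [ 0.05 -0.02  0.03]
72 [554.2 -29.4  71.9] [-0.6  0.1 -1.7] [ 0.01 -0.   -0.02]
71 [554.2 -29.4  71. ] [ 0.3 -1.2 -1.3] [-0.09  0.   -0.03]
70 [554.5 -29.4  70.3] [-0.5  0.5  0.7] [-0.    0.07  0.01]
69 [554.6 -29.4  70.3] [-0.9  0.6  7.3] [ 0.06  0.54 -0.02]
21.325 True
23.9833 [ 0.44106726 -0.20477609 -0.0198877 ]
```

View pics/e.png

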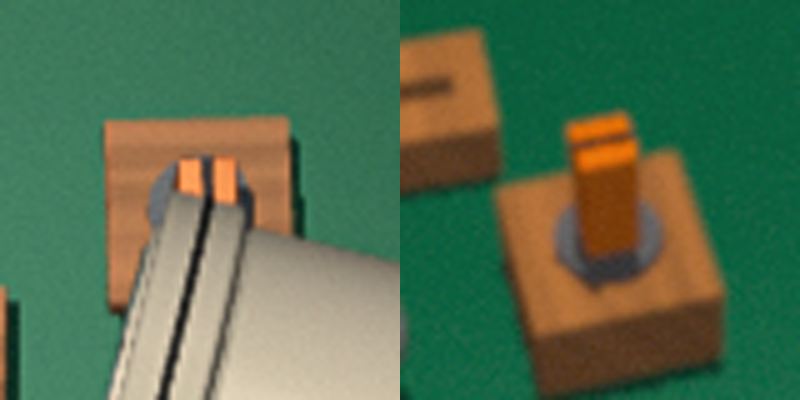

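The key stands upright, its collar flat on the large stand and centred, and the gripper is clear of it.

```bash
python3 -c "
from cell import *
print(hand_in())"
```

```text
the job is handed in; nothing more can be done
None
```

Job handed in at about 24 s of the 51 s limit: the green-tagged counter's screw is fully home (bars lined up with the white marks), the key is back upright in its large stand and released, and I never approached the red-tagged counter, mug, chalk or tin; no verdict was returned.

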